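Start a large coffee at the kitchenette

ROBOT

A 7-joint arm with a two-finger parallel gripper is mounted at the origin on the work surface. World frame = base frame: x ahead of the robot, y to its left, z up, the work surface at z = 0. Lengths are in m, angles in rad, forces in N, time in s.
With the tool pointing down it reaches from about 0.425 to 0.925 m from the base axis. Payload 6.8 kg.
Tool frame: the origin (TCP) lies on the front face of the gripper's body, between the roots of the fingers; the fingertips stand 73 mm ahead of it and the grasp point (between the pads) lies 54 mm ahead of it (env.nose_length is the distance from the TCP to the fingertips, in m); z points along the fingers, y is the line along which they close (so a half turn about z gives the same grasp; the last joint's range is limited). The gripper opens to 85 mm and grips with 20 to 120 N. Pads are 22 mm wide; open, the fingers measure 114 mm over their backs; the gripper's body (76 mm by 85 mm) begins 54 mm behind the grasp point. The pads swing forward as they close: fully open they stand 13 mm farther back than shut.
Start: joints at [1.112, 0.477, 0.022, 1.555, -0.011, 1.109, -0.083], TCP at [0.232, -0.634, 0.304] pointing down, gripper open.
Joint ranges: [-2.96, 2.96], [-0.34, 2.1], [-1.41, 1.46], [0.24, 2.44], [-1.37, 4.51], [0.17, 1.92], [-2.96, 2.96]. Speed limits (rad/s): [2.39, 2.39, 3.14, 3.14, 3.14, 3.14, 3.14].

INTERFACE

Orientations are given as a unit quaternion [w, x, y, z].
In Python, from cell import env, kin, camera, calibration, job gives the robot as it stands. The module is installed in compiled form; this text tells all that it offers. Calls block until the motion is done:
- env.reach(position, orientation): joint-space move of the TCP to a pose.
- env.movel(position, velocity=0.15, rot=None, stop_force=None): straight line of the TCP; rot=None keeps the orientation; velocity is the mean speed in m/s. With stop_force (N) it stops when the force on the tool has changed by that much, and returns True; else False.
- env.goto_joints(angles): joint-space move.
- env.grip(opening, f_grip=None): finger opening in m; f_grip is the grip in N (None keeps the last); returns when the fingers have stopped.
- env.dwell(seconds).
- kin.inverse_kinematics(position, orientation): joint angles nearest the present ones, or None.
- env.get_state(): the state.
- camera(name): name is "scene" or "top"; returns (picture, depth): 480x640x3 uint8, blue, green, red; 480x640 float32, m along the optical axis (not along the pixel's ray), 0 where there is no reading.
- calibration(name): a dict with "fx", "fy", "cx", "cy" (pixels), "rvec" (rotation vector, rad) and "tvec" (3), from world to camera coordinates, as OpenCV has them. Camera axes: x right, y down, z forward; pixel columns grow to the right and rows downward; lengths in m; the calibration is good to about 2 mm. A picture is of the moment at which its call begins. calibration takes no time and is no camera call.
A pose or a line that the arm cannot do raises env.PlanningError and nothing moves.
- job.job_done(): hands the job in; it is judged then, once.
The state is a dict: "time": time; "qpos": joint angles; "joint_velocities": joint speeds; "joint_torque": joint torques, N m; "tcp_pos": TCP position; "orientation": TCP orientation; "force": force on the tool from outside, world axes, zero at the start; "torque": the same for the moment, N m; "opening": finger opening in m; "gripper_force": force on a finger pad.
Only numpy, scipy, OpenCV 4.12 (cv2) and the standard library are available. Lean on these libraries where they do the work, as an engineer would, in place of code of your own. Each camera call takes 0.05 s, during which the arm holds its last target. There are 200 camera calls.

TASK

Make a large coffee: first switch on the power strip by pressing down the raised end of its red rocker, then press the coffee machine's green on/off key all the way in so that it stays in, then press the large-cup key fully down and let it come up again. Work by pressing only: leave the small-cup key alone, and do not pick up or shift the strip, the cups, the coffee jug or the plant.

Things in the scene. Friction and masses are not known exactly. Their poses are not given: they have to be found in the camera images.
- strip: loose black power strip with silver end caps, 300 long (its x) x 60 wide x 42 mm high, 0.5 to 0.9 kg; origin at the centre of its underside, z up. Red rocker at its -x end, pivot 105 mm from the origin; then four round sockets towards +x, the second with a flat white plug (20 mm above the top face), the fourth with a white charger block (32 mm above it)
- rocker (a joint): red rocker of the strip, 34 long (along the strip) x 24 mm wide, two faces in a shallow V tipping about the middle: 0 = off, the outer face (to the strip's -x end, white stroke on it) raised; 0.28 rad = on, that face pressed level. Stays where left. 3 to 4 N on the raised end turns it; that end goes down 5 mm and when down is still 4 mm above the strip's top face
- rocker_on (a point): point on the rocker's raised outer face, 13 mm from its middle: press here to switch on (moves with the rocker; 50 mm above the worktop when off, 46 mm when on). The strip goes on 32 mm beyond this point
- machine: capsule coffee machine, red and black, fixed, 280 deep (its x) x 150 wide x 225 mm high; origin at the centre of its underside, spout side at -x, clear water tank at +x. On top, 90 mm from the origin towards -x, three round keys in a row along y, 45 mm apart, on a black panel 226.5 mm above the worktop; 72 mm behind the row is the bar of a folded steel bail, 237 mm high
- power_key (a joint): green on/off key, 22 mm diameter, middle of the row: 0 = out (off), 0.004 m = fully in (on). It moves straight down, takes about 3.5 N and stays in where it is left
- power_key_top (a point): centre of the upper face of the green on/off key, 6 mm above the panel when out, 2 mm when in
- large_key (a joint): silver large-cup key, 25 mm diameter, at the machine's -y end of the row, big white cup sign before it: 0 = up, 0.004 m = fully down, moves straight down; sprung, 2 N at first and 4 N when fully down, comes up by itself
- large_key_top (a point): centre of the upper face of the large-cup key, 6 mm above the panel when up
- small_key (a joint): silver small-cup key, 18 mm diameter, at the machine's +y end of the row, small white cup sign before it: 0 = up, 0.004 m = fully down; sprung; not to be pressed
- small_key_top (a point): centre of the upper face of the small-cup key
- cup: white coffee cup, 74 mm diameter, 78 mm high, loose on the machine's drip grille under the spout; origin at the centre of its underside
- tumbler: loose red tumbler, 78 mm diameter, 92 mm high; origin at the centre of its underside
- pot: loose small plant in a white pot, 62 mm diameter, 84 mm high with its leaves; origin at the centre of its underside
- carafe: loose glass coffee jug with black lid and handle (on its +x side, reaching 100 mm from the axis), 124 mm diameter, 128 mm high; origin at the centre of its underside

How it is judged:
On the way, in this order (a step that is already met when the one before it is completed fails the run):
1. the power strip's rocker is switched on (value of joint rocker above 0.22 rad), for 0.1 s.
2. the machine's on/off key is pressed in (value of joint power_key above 0.003 m and value of joint rocker above 0.22 rad), for 0.1 s.
3. the large-cup key is pressed down (all of step 2 and value of joint large_key above 0.003 m), for 0.05 s.
At the end, for the whole second after the job is handed in: The rocker is on (over 0.22 of 0.28 rad), the on/off key is in (over 3 of 4 mm), both cup keys are up again (within 1 mm), the strip is at rest within 30 mm of its start, the cup stands on the grille within 20 mm of its start, and the tumbler, plant and jug are within 30 mm of theirs (all of step 2 and value of joint each of large_key, small_key below 0.001 m and distance of each of strip, tumbler, pot, carafe from where it was at the start of the episode below 0.03 m and z of cup in the frame of machine above 0.036 m and distance of cup from where it was at the start of the episode below 0.02 m and linear speed of strip below 0.02 m/s); the robot touches nothing.
It fails at once if the small-cup key is pressed (value of joint small_key above 0.0025 m).
It fails at once if the on/off key is pressed while the strip is still off (value of joint power_key above 0.0025 m and value of joint rocker below 0.18 rad).
It fails at once if the large-cup key is pressed before the machine is on (value of joint large_key above 0.0025 m and value of joint power_key below 0.0025 m).
It fails at once if the strip is lifted, tipped or shifted (height (world z) of strip above 0.01 m or distance of strip from where it was at the start of the episode above 0.03 m or angle between strip's own z axis and vertical above 0.15 rad).
It fails at once if the coffee cup, tumbler, plant or jug is shifted, tipped or picked up (distance of any of tumbler, pot, carafe from where it was at the start of the episode above 0.03 m or angle between any of tumbler, pot, carafe, cup's own z axis and vertical above 0.3 rad or distance of cup from where it was at the start of the episode above 0.02 m).
It also fails if it takes over 53 s, if anything falls off the work surface, if the arm or the gripper's body presses on something with over 40 N, if the wrist force passes 120 N, or if a joint passes its speed limit or range.

## Working session

There is one attempt and no reset: what is moved stays moved. The work goes in short steps, each a Python script; the robot and the scene stay as the last script left them, time stands still between calls to the robot, and variables do not carry over. Pictures are saved under pics/ and viewed, at most 10 in all, crops included, and the job is handed in when it is done.

```bash
mkdir -p pics; cat > h.py <<'E'
import numpy as np, cv2
from cell import env, kin, camera, calibration, job
def cal(n):
    c=calibration(n); R=cv2.Rodrigues(np.array(c["rvec"],float))[0]; return c,R,np.array(c["tvec"],float).ravel()
def cloud(n,d):
    c,R,t=cal(n); v,u=np.mgrid[:480,:640]
    P=np.stack([(u-c["cx"])/c["fx"]*d,(v-c["cy"])/c["fy"]*d,d],-1)
    return (P-t)@R
E
python3 - <<'E'
from h import *
for n in("scene","top"):
    p,d=camera(n); cv2.imwrite(f"pics/{n}.png",p); np.save(f"{n}.npy",d); np.save(f"{n}_p.npy",p)
    c,R,t=cal(n); print(n,-R.T@t,R[2],c["fx"])
s=env.get_state();print(s["time"],s["tcp_pos"],s["orientation"],s["opening"])
E
```

```text
scene [ 0.18923361 -0.65816859  0.96057438] [ 0.37278511  0.57746305 -0.72633855] 609.3700395001428
top [ 0.34704675 -0.0280603   1.49815165] [ 0.17229603 -0.0075149  -0.98501655] 621.5286056097881
0.1 [ 0.2318226  -0.63351504  0.30302307] [-8.04371421e-04  9.84655802e-01  1.74505769e-01 -2.02203319e-04] 0.08534003323543936
```

View pics/scene.png

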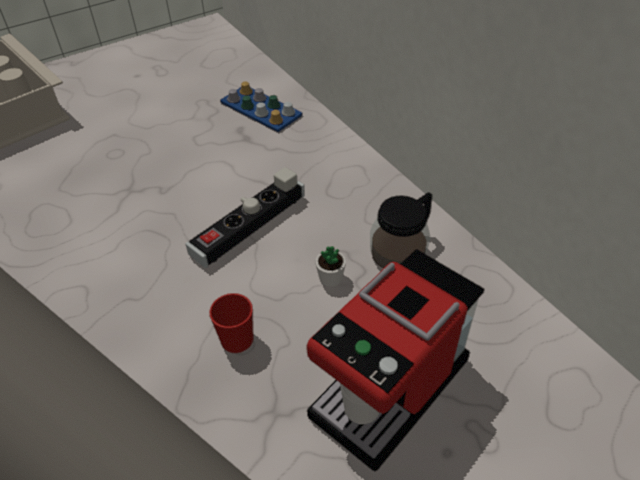

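View pics/top.png

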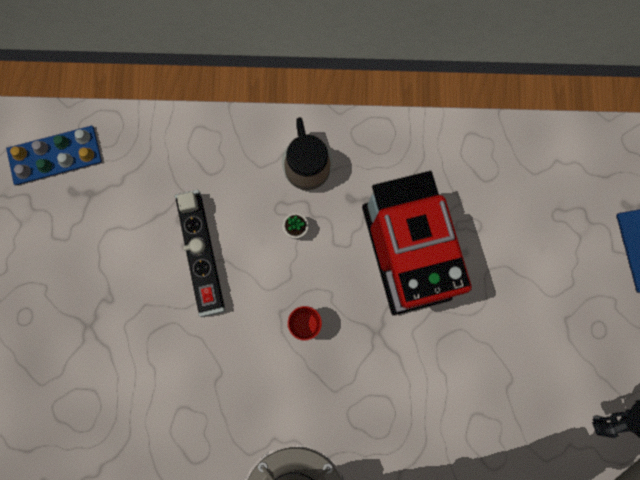

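The scene view shows the rocker at about (209,238) and the keys at (338,330), (362,347) and (388,366). In the top view the rocker is at (208,295), small key (413,284), green key (434,279) and large key (456,273). Next I'll refine these with colour segmentation and ray-plane intersection in both cameras.

```bash
cat > m.py <<'E'
from h import *
def ray(n,u,v,z):
    c,R,t=cal(n); o=-R.T@t; r=R.T@np.array([(u-c["cx"])/c["fx"],(v-c["cy"])/c["fy"],1]); return o+r*(z-o[2])/r[2]
def blob(n,f,seed,rad):
    p=np.load(n+"_p.npy").astype(int); m=f(p[...,0],p[...,1],p[...,2]); v,u=np.mgrid[:480,:640]
    m&=(np.hypot(u-seed[0],v-seed[1])<rad); return u[m].mean(),v[m].mean(),m
green=lambda b,g,r:(g>r+30)&(g>b+20)
red=lambda b,g,r:(r>g+60)&(r>b+60)
lt=lambda b,g,r:(np.minimum(np.minimum(b,g),r)>125)&(abs(r-b)<30)
for n,S in dict(scene=[(338,330,9),(362,347,14),(388,366,12),(209,238,16)],top=[(413,284,7.5),(434,279,12),(456,273,9),(208,295,14)]).items():
    W=cloud(n,np.load(n+".npy"))
    for nm,f,s,z in zip(("small","green","large","rocker"),(lt,green,lt,red),S,(.2325,.2325,.2325,.049)):
        u,v,m=blob(n,f,s[:2],s[2]); print(n,nm,m.sum(),round(u,1),round(v,1),"ray",ray(n,u,v,z).round(4),"depth",np.median(W[m],0).round(4))
    # strip outline: points 30..46 mm high in region, and obstacles
    x,y,z=W[...,0],W[...,1],W[...,2]
    r0=ray(n,*S[3][:2],.049)
    k=(z>.03)&(z<.08)&(x>r0[0]-.08)&(x<r0[0]+.3)&(abs(y-r0[1]-.03)<.12)
    q=W[k][:,:2].astype(np.float32); print(n,"strip",cv2.minAreaRect(q),k.sum())
E
python3 m.py
python3 - <<'E'
import cv2,numpy as np
a=cv2.imread("pics/scene.png");b=cv2.imread("pics/top.png")
f=lambda i,x,y,w,h:cv2.resize(i[y:y+h,x:x+w],(400,300),interpolation=2)
cv2.imwrite("pics/crop.png",np.vstack([np.hstack([f(a,180,205,80,60),f(a,310,305,108,81)]),np.hstack([f(b,170,265,80,60),f(b,394,250,80,60)])]))
E
```

```text
scene small 81 338.1 329.1 ray [ 0.4777 -0.2344  0.2325] depth [ 0.4776 -0.2353  0.2332]
scene green 176 362.5 346.6 ray [ 0.4896 -0.2783  0.2325] depth [ 0.4895 -0.2786  0.2326]
scene large 192 387.9 364.3 ray [ 0.502  -0.3213  0.2325] depth [ 0.5014 -0.3215  0.233 ]
scene rocker 122 209.2 236.2 ray [0.458  0.2145 0.049 ] depth [0.4588 0.2157 0.0475]
scene strip ((0.5615670680999756, 0.24071259796619415), (0.30268073081970215, 0.06532376259565353), 14.441158294677734) 3223
top small 43 412.9 283.3 ray [ 0.4758 -0.2348  0.2325] depth [ 0.476  -0.2348  0.2318]
top green 100 433.9 278.0 ray [ 0.4878 -0.2779  0.2325] depth [ 0.4879 -0.278   0.2321]
top large 92 454.9 272.6 ray [ 0.4999 -0.3212  0.2325] depth [ 0.4994 -0.3214  0.2323]
top rocker 142 206.6 294.4 ray [0.4573 0.2155 0.049 ] depth [0.4573 0.2157 0.0463]
top strip ((0.558791995048523, 0.242877796292305), (0.3010575771331787, 0.06282548606395721), 14.470011711120605) 3204
```

View pics/crop.png

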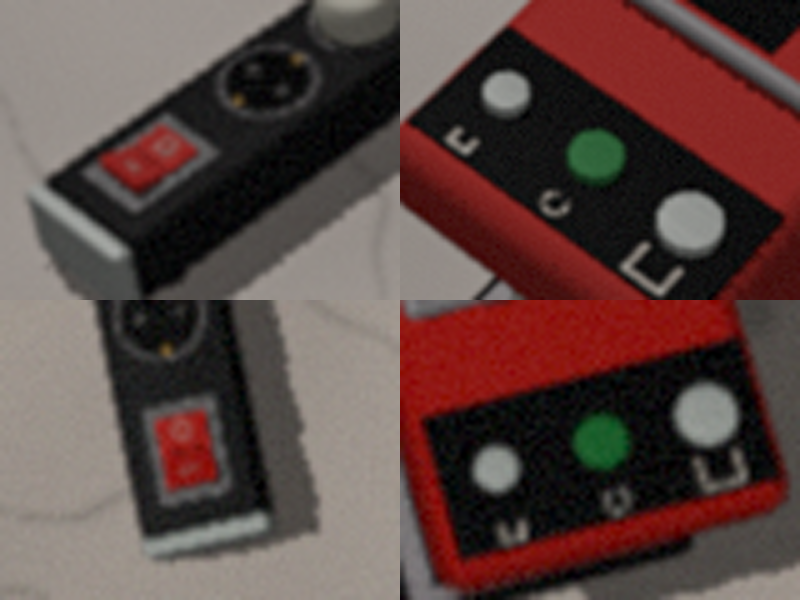

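The crops confirm the layout. The rocker's stroke face is at the lower (spout-side) end, and the large key has the big cup sign. The two cameras agree to within 2 mm, so I'll press the rocker first.

```bash
cat >> h.py <<'E'
def q(a): return np.array([0,np.cos(a/2),np.sin(a/2),0])
def rd(t=""):
    s=env.get_state(); print(t,round(s["time"],2),s["tcp_pos"].round(4) if hasattr(s["tcp_pos"],"round") else s["tcp_pos"],"tip z",round(s["tcp_pos"][2]-env.nose_length,4),"F",np.round(s["force"],2),"q",np.round(s["qpos"],2))
def press(x,y,ztop,zlow,f):
    N=env.nose_length
    env.movel([x,y,ztop+.012+N],velocity=.15); rd("near")
    r=env.movel([x,y,zlow+N],velocity=.015,stop_force=f); rd(f"pressed {r}")
    env.dwell(.2); rd("held")
E
python3 - <<'E'
from h import *
print(env.nose_length)
env.grip(0.0); p=env.get_state()["tcp_pos"]
env.movel([p[0],p[1],.40]); rd()
a=np.radians(14.45); c=np.array([.4579,.2152])-.0145*np.array([np.cos(a),np.sin(a)])
for k in (a,a+np.pi,a-np.pi):
    j=kin.inverse_kinematics([c[0],c[1],.33],q(k)); print(k, None if j is None else np.round(j,2))
env.reach([.50,-.2,.42],q(a)); rd()
env.reach([c[0],c[1],.30],q(a)); rd()
press(c[0],c[1],.051,.042,12)
env.movel([c[0],c[1],.16],velocity=.1); rd("up")
p,d=camera("scene"); cv2.imwrite("pics/r1.png",cv2.resize(p[190:280,170:290],(800,600),interpolation=2))
E
```

```text
0.0726
 1.66 [ 0.2318 -0.6335  0.3989] tip z 0.3263 F [ 0.3  -0.37 -1.09] q [ 1.11  0.41  0.03  1.44 -0.01  1.29 -0.08]
0.2522000769131806 [ 0.33  0.3  -1.05  1.9   0.29  1.11 -2.16]
3.3937927305029736 [ 0.35  0.32 -1.09  1.9   0.31  1.11  0.96]
-2.8893925766766126 [ 0.35  0.32 -1.09  1.9   0.31  1.11  0.96]
 3.51 [ 0.4997 -0.2013  0.4198] tip z 0.3472 F [-0.55 -0.12 -0.29] q [ 0.47  0.17 -0.23  1.72  0.04  1.26 -1.09]
 5.1 [0.4447 0.2105 0.3002] tip z 0.2276 F [-0.66 -0.07  0.18] q [-0.01  0.24 -0.64  1.95  0.17  1.   -2.05]
near 6.35 [0.4443 0.2118 0.1363] tip z 0.0637 F [-0.12  0.99  0.33] q [-0.13  0.48 -0.54  2.09  0.39  0.67 -2.25]
pressed True 7.42 [0.4432 0.2115 0.1184] tip z 0.0458 F [-1.58 -1.3   8.38] q [-0.15  0.51 -0.52  2.1   0.42  0.64 -2.27]
held 7.62 [0.4432 0.2115 0.1184] tip z 0.0458 F [-1.71 -1.44  8.81] q [-0.15  0.51 -0.52  2.1   0.42  0.64 -2.27]
up 8.19 [0.4439 0.2114 0.1599] tip z 0.0873 F [-0.54  0.5   0.52] q [-0.1   0.44 -0.57  2.08  0.35  0.72 -2.22]
```

```bash
python3 - <<'E'
from h import *
env.movel([.4439,.2114,.33],velocity=.25)
p,d=camera("scene"); p2,_=camera("top")
f=lambda i:cv2.resize(i,(400,300),interpolation=2)
b=cv2.imread("pics/scene.png"); 
cv2.imwrite("pics/r2.png",np.hstack([f(b[205:265,180:260]),f(p[205:265,180:260])]))
a=np.radians(15.5)
env.reach([.495,-.2,.40],q(a)); rd()
E
```

```text
10.72 [ 0.4954 -0.1984  0.3997] tip z 0.3271 F [-0.44 -0.04  0.31] q [ 0.62  0.19 -0.41  1.75  0.08  1.22 -1.11]
```

View pics/r2.png

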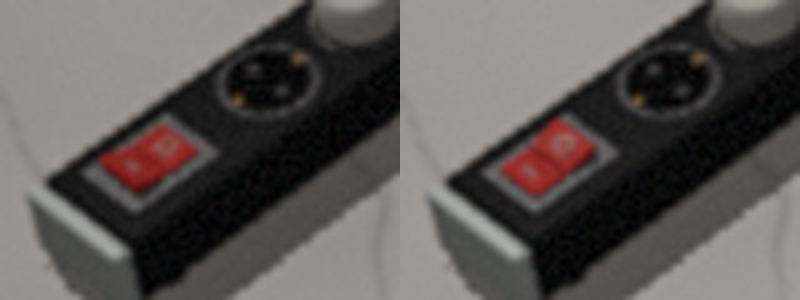

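The rocker has flipped: the outer face is now level, the inner end is raised, and the strip hasn't moved. Next is the green key.

```bash
python3 - <<'E'
from h import *
a=np.radians(15.5)
env.reach([.4887,-.278,.36],q(a)); rd()
press(.4887,-.278,.2325,.2245,14)
env.movel([.4887,-.278,.36],velocity=.1); rd("up")
env.reach([.495,-.1,.40],q(a))
for n in("scene","top"):
    p,d=camera(n); np.save(n+"_p.npy",p); np.save(n+".npy",d); cv2.imwrite(f"pics/{n}2.png",p)
b=cv2.imread("pics/scene.png");p=cv2.imread("pics/scene2.png");f=lambda i:cv2.resize(i[305:386,310:418],(400,300),interpolation=2)
cv2.imwrite("pics/k.png",np.hstack([f(b),f(p)]))
E
python3 m.py | grep -E "green|large"
```

```text
11.17 [ 0.4886 -0.278   0.3589] tip z 0.2863 F [0.82 1.02 0.51] q [ 0.7   0.27 -0.36  1.74  0.1   1.15 -0.99]
near 11.6 [ 0.4893 -0.2769  0.3177] tip z 0.2451 F [-0.43  0.26  0.81] q [ 0.69  0.3  -0.36  1.79  0.12  1.06 -1.  ]
pressed True 12.62 [ 0.4887 -0.278   0.3012] tip z 0.2286 F [-0.49 -0.07  5.36] q [ 0.69  0.32 -0.35  1.81  0.13  1.03 -1.01]
held 12.82 [ 0.4886 -0.278   0.3012] tip z 0.2286 F [-1.12  0.93  5.59] q [ 0.69  0.32 -0.35  1.81  0.13  1.03 -1.01]
up 13.56 [ 0.4884 -0.2779  0.3594] tip z 0.2868 F [ 0.46 -0.27  0.84] q [ 0.7   0.27 -0.36  1.74  0.1   1.15 -0.99]
scene green 52 362.4 348.5 ray [ 0.4876 -0.2808  0.2325] depth [ 0.4899 -0.2791  0.2291]
scene large 0 nan nan ray [nan nan nan] depth [nan nan nan]
top green 66 433.6 278.1 ray [ 0.4876 -0.2773  0.2325] depth [ 0.488  -0.2781  0.2287]
top large 0 nan nan ray [nan nan nan] depth [nan nan nan]m.py:6: RuntimeWarning: Mean of empty slice.
  m&=(np.hypot(u-seed[0],v-seed[1])<rad); return u[m].mean(),v[m].mean(),m
  ret = ret.dtype.type(ret / rcount)
  return _methods._mean(a, axis=axis, dtype=dtype,
  ret = um.true_divide(
```

View pics/k.png

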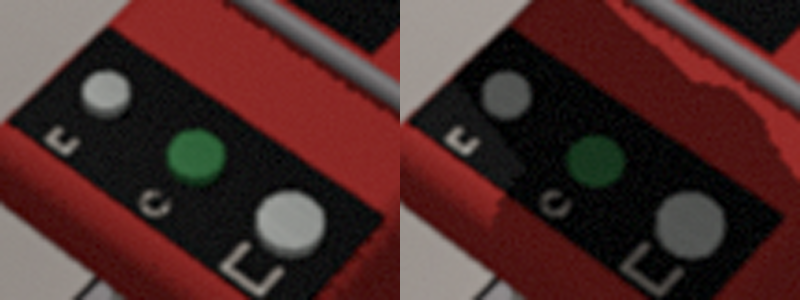

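The arm now shadows the panel. The green key's depth reads about 0.2289 m, against 0.2325 before, and the tip stopped at 0.2286, so it's fully in. The large key is next.

```bash
python3 - <<'E'
from h import *
a=np.radians(15.5)
env.reach([.501,-.3213,.37],q(a)); rd()
press(.501,-.3213,.2325,.2235,14)
env.movel([.501,-.3213,.37],velocity=.1); rd("up")
env.reach([.46,.0,.42],q(a)); rd()
for n in("scene","top"):
    p,d=camera(n); W=cloud(n,d); cv2.imwrite(f"pics/{n}3.png",p)
    for nm,x,y in(("small",.477,-.2346),("green",.4887,-.278),("large",.501,-.3213)):
        m=(np.hypot(W[...,0]-x,W[...,1]-y)<.007)&(W[...,2]<.26); print(n,nm,np.median(W[m][:,2]).round(4),m.sum())
E
```

```text
15.31 [ 0.5016 -0.3197  0.37  ] tip z 0.2974 F [0.07 0.89 0.96] q [ 0.71  0.31 -0.31  1.66  0.1   1.19 -0.92]
near 15.81 [ 0.5017 -0.3202  0.3178] tip z 0.2452 F [0.   0.14 0.41] q [ 0.7   0.35 -0.31  1.72  0.12  1.09 -0.94]
pressed True 16.84 [ 0.501  -0.3213  0.3013] tip z 0.2287 F [0.07 0.72 5.04] q [ 0.7   0.37 -0.3   1.74  0.12  1.05 -0.94]
held 17.04 [ 0.501  -0.3213  0.3012] tip z 0.2286 F [-1.85  0.45  5.67] q [ 0.7   0.37 -0.3   1.74  0.12  1.05 -0.94]
up 17.88 [ 0.5006 -0.3212  0.3692] tip z 0.2966 F [-0.14 -0.7  -0.07] q [ 0.71  0.31 -0.31  1.66  0.1   1.19 -0.92]
 19.12 [ 0.4603 -0.0015  0.4196] tip z 0.347 F [ 0.33  0.14 -0.18] q [ 0.39  0.05 -0.53  1.86  0.03  1.24 -1.46]
scene small 0.2313 110
scene green 0.2286 63
scene large 0.2314 115
top small 0.2323 37
top green 0.2275 37
top large 0.2319 35
```

View pics/scene3.png

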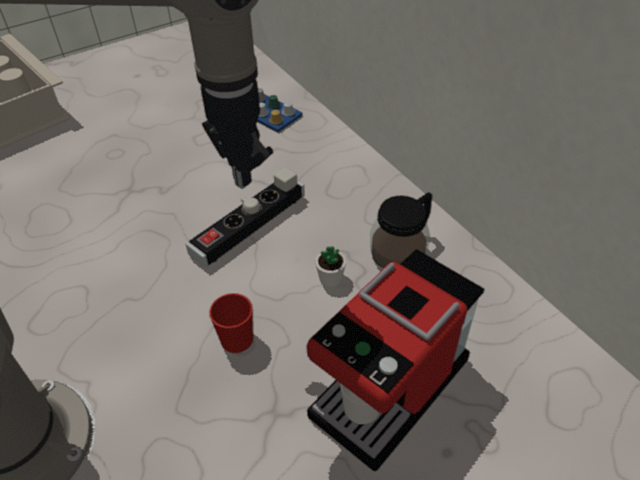

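The rocker is on at (209,238), the green key is in at (362,349), and both cup keys are up. Nothing has been shifted and the arm is clear.

```bash
python3 -c "
from h import *
print(job.job_done())"
```

```text
the job is handed in; nothing more can be done
None
```

I switched on the strip, pressed the green key in so it stayed, and pressed and released the large-cup key in that order; camera and force readings agreed, nothing else was shifted, and I handed the job in at about 19 s with no verdict shown.

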